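# Hold a capped tube along the sloping inspection light

## Robot

A 6-joint arm with a two-finger parallel gripper is mounted at the origin on a cart in front of the work surface, level with it; the furniture and walls round the work are solid. World frame = base frame: x ahead of the robot, y to its left, z up, the work surface at z = 0. Lengths are in m, angles in rad, forces in N, time in s.
With the tool pointing down it reaches from about 0.375 to 0.75 m from the base axis. Payload 9 kg.
Tool frame: the origin (TCP) lies at the very end of the fingers, on their centre line; the grasp point (between the pads) lies 19 mm behind it; z points along the fingers, y is the direction in which the jaws open and shut (so a half turn about z gives the same grasp; the last joint's range is limited). The gripper opens to 85 mm and grips with 20 to 120 N. Pads are 22 mm wide; open, the fingers measure 114 mm over their backs; the gripper's body (76 mm by 85 mm) begins 54 mm behind the grasp point. The pads swing forward as they close: fully open they stand 13 mm farther back than shut.
Start: joints at [1.097, 0.104, 0.097, 1.564, 0, 1.353], TCP at [0.152, 0.581, 0.205] pointing down, gripper open.
Joint ranges: [-2.99, 2.99], [-0.84, 1.86], [-1.1, 1.16], [-1.84, 2.11], [-1.51, 1.56], [-3.14, 3.14]. Speed limits (rad/s): [2.22, 2.22, 2.57, 3.14, 3.14, 3.14].

## Interface

Orientations are given as [roll, pitch, yaw] about the fixed x, y, z axes, in that order (R = Rz(yaw) Ry(pitch) Rx(roll)).
In Python, from station import arm, cams, ticket gives the robot as it stands.
- The arm moves only by the shell command python3 -m crank 'ROWS'. ROWS is JSON, a list of rows, each a list of 3 entries, a list of its own where there are three numbers: the finger opening in m, from 0 to 0.0854, then the shift along the tool's x, y, z in m, then the turn about the tool's z in rad. A call has 1 to 20 rows; each row is the pose to reach, as a shift and turn from the pose measured when the call began, along the tool's axes at that moment; what a row does not reach only later rows make up. A row lasts 1/8 s, in which the tool goes at most 62.5 mm and 10.7 degrees, less where a joint would pass 70% of its speed; a pose out of reach is approached as far as the arm can. A call with a gripper value outside its range is refused whole. The fingers move at their own pace and stop on an object; the grip force is fixed at half the most. Time passes only in rows, so rows that repeat a pose let the fingers close. It gives the time, the measured TCP pose, the force and the opening at its end, in the units of the state.
- arm.get_state(): the state, without advancing time (a new reading comes with each control period).
- cams.capture(name): name is "scene" or "top"; returns a dict with "frame" (384x512x3 uint8, red, green, blue), "range_z" (384x512 float32, m along the optical axis (not along the pixel's ray), 0 where there is no reading), "mtx" (3x3 intrinsics, pixels), "k1" (the pictures are not rectified: a ray, as slopes to the right and down, at radius r is drawn at 1 + k1 r^2 times it, then the intrinsics apply), "origin" and "orientation" of the camera in the world. Camera axes: x right, y down, z forward; pixel columns grow to the right and rows downward; lengths in m; the calibration is good to about 2 mm. A picture is of the moment at which its call begins.
- ticket.sign_off(): hands the job in, once; it reports no verdict.
Trained networks look in a picture, given as the dict that the camera call returned (one of the last four; its "shot" number tells which), for a name from the list of things; names that differ only in an ending like _2 or _b are one class to them, and where a whole thing is asked for, a point or a joint stands for the part that bears it (a point fixed in the world has none). Each returns a list of dicts, best first, with "conf" (0 to 1); they miss things now and then, are a little off and sometimes report something else, mostly with a low value. They report only what shows in the picture. A call takes as long as a camera call. They do not tell look-alikes from the thing itself.
- cams.recognise(picture, name): "box" ([left, top, right, bottom] in pixels, round what is visible of it).
- cams.regions_of(picture, name): "mask" (384x512 bool, what is visible of it) and "box" ([left, top, right, bottom] in pixels, round what is visible of it).
- cams.pinpoint(picture, name): "point" ([column, row] in pixels: a listed point, or the origin of a listed thing).
The state is a dict: "t": time; "joint_positions": joint angles; "joint_vel": joint speeds; "tau": joint torques, N m; "tcp_pos": TCP position; "ee_rot": TCP orientation; "wrist_force": force on the tool from outside, world axes, zero at the start; "moment": the same for the moment, N m; "finger_gap": opening from 0.0 (shut) to 1.0 (fully open).
Only numpy, scipy, OpenCV 4.12 (cv2) and the standard library are available. Lean on these libraries where they do the work, as an engineer would, in place of code of your own. Each camera call takes 0.05 s, during which the arm holds its last target. There are 200 camera calls.

## Task

Draw the one capped sample tube out of the tube carrier, tilt it to the slope of the inspection light and hold it, cap at the uphill end, lengthwise up the slope and parallel to the lit panel, over the panel's middle and about 5 cm off it, so that the sample can be checked against the light. Finish while still holding it there in the air: do not put it down or let go. Nothing may touch the light; leave the two open tubes in the carrier standing where it is, and leave the marker pen alone.

Things in the scene. Friction and masses are not known exactly. Their poses are not given: they have to be found in the camera images.
- capped_tube_mid (a point): Centre (half-way up, on the axis) of the only capped tube: rigid, 103 mm long, 15 g, z from its bottom to its cap. Barrel 14 mm, cap 19 mm in diameter and 19 mm long, its top 51 mm from here. Stands upright in a carrier well (3 mm play to each side), bottom 8 mm above the worktop; the cap (92 to 111 mm up) and 14 mm of barrel stand out above the carrier
- capped_tube: The same tube; origin at its bottom end, z towards the cap
- carrier: Ivory tube carrier, a loose upright block 32 mm thick (x), 188 mm long (y), 78 mm high, 0.25 kg; origin at the centre of its underside. Three tubes stand in its wells at y = -45, +4 and +52 mm, 49 mm apart; which is where varies. It stands on the left or on the right
- open_tube_a: Open, uncapped tube 88 mm tall, 17 mm wide at the rim, in the carrier, top 96 mm above the worktop; origin at its bottom, z up. To be left there
- open_tube_a_mid (a point): Centre of that open tube, half-way up
- open_tube_b: The other open tube, same size; origin at its bottom, z up. To be left there
- open_tube_b_mid (a point): Centre of that other open tube, half-way up
- light_stand: Fixed grey stand of the inspection light, 150 x 130 mm on the worktop; origin at the centre of its underside; it carries the panel. It stands on the other side of the worktop from the carrier
- light_panel: Fixed flat inspection-light panel, 150 mm (x) by 130 mm (y), 19 mm thick, white diffuser in a grey frame, sloping 40 degrees from level, its lower edge roughly towards the robot. Origin at the middle of the lit face, 85 mm above the worktop; x points up the slope, y across, z straight out of the lit face
- pen: Black and white marker pen, 116 mm long, 16 mm thick, lying on the worktop straight ahead, behind the work; origin under its middle
Things that resemble listed ones, but are neither listed nor needed, are in the scene too. What is meant by the capped_tube is not yellow, and is the larger of those in its own colour.

How it is judged:
On the way:
1. the capped tube is drawn up, clear of the carrier and held by the gripper (height (world z) of capped_tube above 0.085 m and contact force between capped_tube and carrier below 0.05 N and contact force between the fingers and capped_tube above 0.5 N), for 0.2 s.
At the end, for the whole second after the job is handed in: Gripper holds the capped tube still, alone, cap uphill, axis within 15 degrees of the slope; its centre within 35 mm along, 30 mm across of the panel's middle, 25 to 80 mm off it, bottom over 4 cm high. Carrier upright within 5 cm of its start, both open tubes standing in it (z of capped_tube_mid in the frame of light_panel between 0.025 and 0.08 m and x of capped_tube_mid in the frame of light_panel between -0.035 and 0.035 m and y of capped_tube_mid in the frame of light_panel between -0.03 and 0.03 m and angle between the z axis of capped_tube and the x axis of light_panel, either way round below 0.26 rad and angle between capped_tube's own z axis and vertical below 1.3 rad and height (world z) of capped_tube above 0.04 m and contact force between the fingers and capped_tube above 0.5 N and contact force between capped_tube and light_stand below 0.05 N and contact force between capped_tube and carrier below 0.05 N and linear speed of capped_tube below 0.03 m/s and angle between carrier's own z axis and vertical below 0.2 rad and distance of carrier from where it was at the start of the episode below 0.05 m and angle between each of open_tube_a, open_tube_b's own z axis and vertical below 0.35 rad and height (world z) of each of open_tube_a_mid, open_tube_b_mid below 0.075 m); the arm keeps its last pose, push and grip.
It fails at once if the tube or the robot touches the inspection light (contact force between any of capped_tube, the fingers, the arm and light_stand above 1 N).
It fails at once if an open tube is pulled out or tipped (not (angle between open_tube_a's own z axis and vertical below 0.35 rad) or not (height (world z) of open_tube_a_mid below 0.075 m) or not (angle between open_tube_b's own z axis and vertical below 0.35 rad) or not (height (world z) of open_tube_b_mid below 0.075 m)).
It fails at once if the carrier is tipped or pushed away (angle between carrier's own z axis and vertical above 0.35 rad or distance of carrier from where it was at the start of the episode above 0.05 m).
It fails at once if the marker pen is disturbed (distance of pen from where it was at the start of the episode above 0.03 m).
It also fails if it takes over 32 s, if anything falls off the work surface, if the arm or the gripper's body presses on something with over 40 N, if the wrist force passes 120 N, or if a joint passes its speed limit or range.

## Working session

There is one attempt and no reset: what is moved stays moved. The work goes in short steps, Python scripts to look and compute and a shell command to move; the robot and the scene stay as the last step left them, time stands still between calls to the robot, and variables do not carry over. Pictures are saved under pics/ and viewed, about 8 in all and at most 12, crops included, and the job is handed in when it is done.

```bash
mkdir -p pics
cat > h.py <<'E'
import numpy as np, cv2
from scipy.spatial.transform import Rotation as R
from station import arm, cams, ticket
def Rm(o):
    o=np.asarray(o,float)
    return o if o.shape==(3,3) else (R.from_euler('xyz',o) if o.size==3 else R.from_quat(o)).as_matrix()
def rays(p,uv):
    uv=np.asarray(uv,float).reshape(-1,1,2)
    k=np.array([p['k1'],0,0,0],float)
    q=cv2.undistortPoints(uv,np.array(p['mtx']),k).reshape(-1,2)
    return np.c_[q,np.ones(len(q))]
def cloud(p,mask):
    v,u=np.nonzero(mask&(p['range_z']>0)); z=p['range_z'][v,u]
    return (rays(p,np.c_[u,v])*z[:,None])@Rm(p['orientation']).T+np.array(p['origin'])
def atheight(p,uv,h):
    d=rays(p,uv)@Rm(p['orientation']).T; o=np.array(p['origin'])
    return o+d*((h-o[2])/d[:,2])[:,None]
def proj(p,X):
    c=(np.atleast_2d(X)-np.array(p['origin']))@Rm(p['orientation'])
    return cv2.projectPoints(c.reshape(-1,1,3),np.zeros(3),np.zeros(3),np.array(p['mtx']),np.array([p['k1'],0,0,0.]))[0].reshape(-1,2)
E
python3 - <<'E'
from h import *
print(arm.get_state())
for n in('scene','top'):
    p=cams.capture(n); print(n,p['origin'],p['orientation'],p['k1'],p['mtx'])
    cv2.imwrite(f'pics/{n}0.png',p['frame'][:,:,::-1])
    for t in('capped_tube','capped_tube_mid','carrier','open_tube_a','light_panel','light_stand','pen'):
        for r in cams.regions_of(p,t) if 'mid' not in t else []:
            c=cloud(p,r['mask']); print(t,round(r['conf'],2),np.round(r['box']),np.round(np.median(c,0),3) if len(c) else '')
        for r in cams.pinpoint(p,t): print(' pt',t,round(r['conf'],2),np.round(r['point'],1))
E
```

```text
{'t': 0.0, 'joint_positions': array([1.09732239e+00, 1.04689771e-01, 9.64771495e-02, 1.56394189e+00,
       1.06086441e-06, 1.35307907e+00]), 'joint_vel': array([-1.95678714e-06,  6.38757166e-04, -4.92837105e-04, -1.21272509e-03,
       -3.70424249e-04, -3.03185944e-04]), 'tau': array([-1.59610470e-03, -5.56931090e+01,  5.03647935e+01,  1.69499579e-02,
       -4.25451381e-04, -5.70981982e-06]), 'tcp_pos': array([0.15160859, 0.58013501, 0.20413229]), 'ee_rot': array([-3.14026676e+00, -2.94406521e-04,  2.88583578e+00]), 'wrist_force': array([ 0.4756305 , -0.19154372,  0.79761644]), 'moment': array([0.00239013, 0.00412436, 0.01931534]), 'finger_gap': 1.0009816980837487}
scene [0.18623109 0.77994091 0.5696526 ] [-2.0726688  -0.01097653 -2.72824467] -0.008101769135787057 [[418.87617078   0.         256.0254776 ]
 [  0.         418.87617078 191.63373725]
 [  0.           0.           1.        ]]
capped_tube 0.82 [262. 301. 269. 336.] [0.37  0.303 0.05 ]
capped_tube 0.74 [233. 244. 243. 263.] [0.46  0.225 0.102]
capped_tube 0.63 [270. 281. 273. 314.] [0.381 0.25  0.054]
 pt capped_tube 0.5
[... 1265 characters left out ...]
 255.3]
 pt capped_tube 0.36 [152.8 249.2]
 pt capped_tube_mid 0.64 [160.1 220. ]
 pt capped_tube_mid 0.59 [125.3 255.8]
 pt capped_tube_mid 0.54 [145.4 248.7]
 pt carrier 0.72 [162.2 222. ]
 pt open_tube_a 0.58 [180.5 216.9]
 pt open_tube_a 0.38 [142.3 225.5]
 pt open_tube_a 0.36 [138.7 225.5]
light_panel 0.89 [270. 189. 328. 255.] [ 0.468 -0.137  0.093]
 pt light_panel 0.75 [299.  225.6]
light_stand 0.84 [266. 191. 327. 254.] [ 0.465 -0.136  0.084]
light_stand 0.32 [232. 144. 273. 151.] [ 0.667 -0.022  0.015]
 pt light_stand 0.92 [295.6 227.1]
 pt light_stand 0.62 [161.  221.5]
 pt light_stand 0.55 [144.9 226. ]
pen 0.5 [232. 142. 271. 152.] [ 0.668 -0.019  0.014]
 pt pen 0.6 [249.8 147.9]
```

Run:
```python
import cv2,numpy as np
a=cv2.imread('pics/scene0.png');b=cv2.imread('pics/top0.png')
A=cv2.resize(a[140:350,170:340],None,fx=2.8,fy=2.8,interpolation=2)[:588,:400]
A=cv2.resize(a[140:350,180:335],(434,588),interpolation=2)
B=cv2.resize(b[130:270,100:345],(366*1,209),interpolation=2)
C=cv2.resize(b[200:270,100:200],(366,256),interpolation=2)
o=np.zeros((588,800,3),np.uint8);o[:,:434]=A;o[:209,434:]=B;o[220:476,434:]=C
cv2.imwrite('pics/v1.png',o)
```

```text
(no output)
```

View pics/v1.png

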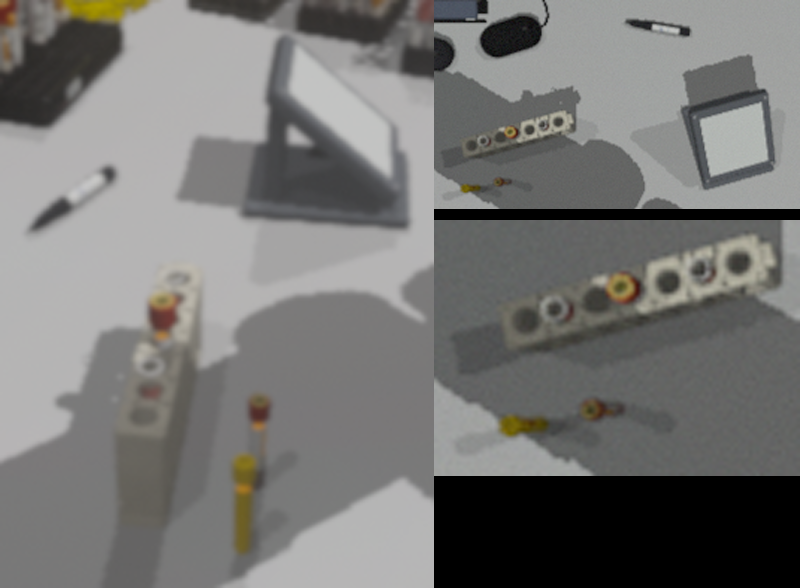

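The picture shows three candidates:
- **Red-capped tube in the carrier:** scene (238,252), top (152,219).
- **Smaller red tube standing free:** scene (272,297), top (145,248).
- **Yellow tube standing free:** scene (267,319), top (125,256).

The one in the carrier well fits. It isn't yellow and it's the larger of the two reds. The enlarged crop confirms it. Next I'll measure the cap, carrier and panel.

Run:
```python
from h import *
for n in('top','scene'):
    p=cams.capture(n); f=p['frame'].astype(int)
    # cap by height, near 0.46,.22
    C=cloud(p,np.ones((384,512),bool))
    s=C[(abs(C[:,0]-.46)<.04)&(abs(C[:,1]-.22)<.04)&(C[:,2]>.098)]
    print(n,'cap pts',len(s),s.min(0).round(3),s.max(0).round(3),s.mean(0).round(3))
    s=C[(abs(C[:,0]-.46)<.06)&(abs(C[:,1]-.22)<.13)&(C[:,2]>.070)&(C[:,2]<.083)]
    r=cv2.minAreaRect(s[:,:2].astype(np.float32)); print(' carrier top',len(s),r,s[:,2].mean())
    L=cams.regions_of(p,'light_panel')
    if L:
        m=cv2.erode(L[0]['mask'].astype(np.uint8),np.ones((5,5)))>0
        c=cloud(p,m); 
        for k in range(4):
            mu=np.median(c,0) if k==0 else c.mean(0); w=np.linalg.svd(c-mu)[2][2]; w*=np.sign(w[2]); d=(c-mu)@w; c=c[abs(d)<max(.004,1.5*d.std())]
        up=np.array([0,0,1])-w*w[2]; up/=np.linalg.norm(up); y=np.cross(w,up)
        print(' panel n',w.round(3),'tilt',np.degrees(np.arccos(w[2])),'up yaw',np.degrees(np.arctan2(up[1],up[0])),'mean',c.mean(0).round(4))
        q=cloud(p,L[0]['mask']); q=q[abs((q-mu)@w)<.008]; e=np.c_[(q-mu)@up,(q-mu)@y]
        r=cv2.minAreaRect(e.astype(np.float32)); print(' rect',r,'centre',(mu+r[0][0]*up+r[0][1]*y).round(4))
        print(' mid pct',np.percentile(e,[1,99],axis=0).round(3))
    for b in cams.pinpoint(p,'light_panel')[:1]: print(' pinpt',atheight(p,b['point'],.085).round(4))
    for b in cams.pinpoint(p,'capped_tube_mid')[:1]: print(' pinpt mid',atheight(p,b['point'],.0595).round(4))
    for b in cams.pinpoint(p,'carrier')[:1]: print(' carrier',atheight(p,b['point'],.0).round(4))
```

```text
top cap pts 57 [0.456 0.212 0.101] [0.473 0.229 0.115] [0.465 0.22  0.111]
 carrier top 726 ((0.466047465801239, 0.21834471821784973), (0.032582540065050125, 0.1874917596578598), 16.942703247070312) 0.07787045323438842
 panel n [-0.612 -0.184  0.769] tilt 39.72419190779348 up yaw 16.764049048145253 mean [ 0.4661 -0.1373  0.0918]
 rect ((-0.008675627410411835, -0.001954793930053711), (0.1521044373512268, 0.13014712929725647), 0.03788859769701958) centre [ 0.4603 -0.1411  0.0863]
 mid pct [[-0.081 -0.065]
 [ 0.066  0.062]]
 pinpt [[ 0.4558 -0.1385  0.085 ]]
 pinpt mid [[0.3732 0.2823 0.0595]]
 carrier [[0.4582 0.2122 0.    ]]
scene cap pts 121 [0.453 0.181 0.098] [0.473 0.232 0.114] [0.46  0.224 0.108]
 carrier top 891 ((0.4627077281475067, 0.21918311715126038), (0.0321548655629158, 0.1880207359790802), 16.831111907958984) 0.07806666441693562
 panel n [-0.617 -0.166  0.769] tilt 39.7523014222495 up yaw 15.075039158898395 mean [ 0.4559 -0.1208  0.0906]
 rect ((-0.005770325660705566, -0.016779445111751556), (0.14968177676200867, 0.1365167647600174), 0.8726086616516113) centre [ 0.456  -0.1381  0.0869]
 mid pct [[-0.078 -0.081]
 [ 0.068  0.046]]
 pinpt [[ 0.4602 -0.1463  0.085 ]]
 pinpt mid [[0.368  0.3135 0.0595]]
 carrier [[0.4683 0.2237 0.    ]]
```

The target is the red tube at about (0.464, 0.2205). That agrees with the carrier centre, its 17° yaw and the +4 mm well. The panel middle is about (0.459, -0.140, 0.085), with uphill yaw about 16°. I'll move above the tube with the jaws across the carrier.

```bash
python3 -m crank '[[0.055,[-0.393,-0.269,0],1.018],[0.055,[-0.393,-0.269,0],1.018],[0.055,[-0.393,-0.269,0],1.018],[0.055,[-0.393,-0.269,0],1.018],[0.055,[-0.393,-0.269,0],1.018],[0.055,[-0.393,-0.269,0],1.018],[0.055,[-0.393,-0.269,0],1.018],[0.055,[-0.393,-0.269,0],1.018],[0.055,[-0.393,-0.269,0],1.018],[0.055,[-0.393,-0.269,0],1.018],[0.055,[-0.393,-0.269,0],1.018],[0.055,[-0.393,-0.269,0],1.018],[0.055,[-0.393,-0.269,0],1.018]]'
python3 - <<'E'
from h import *
s=arm.get_state(); print(s['t'],s['joint_positions'].round(3),s['tcp_pos'].round(4),s['ee_rot'].round(4),s['finger_gap'])
for n in('top','scene'):
    p=cams.capture(n); cv2.imwrite(f'pics/{n}1.png',p['frame'][:,:,::-1])
    C=cloud(p,np.ones((384,512),bool))
    q=C[(abs(C[:,0]-.46)<.03)&(abs(C[:,1]-.22)<.025)&(C[:,2]>.098)&(C[:,2]<.12)]
    print(n,len(q),q.mean(0) if len(q) else '')
E
```

```text
t: 3.52
tcp_pos: [0.4636, 0.2213, 0.2049]
ee_rot: [3.141, -0.0, 1.869]
wrist_force: [0.5, 0.5, 0.4]
finger_gap: 0.647
3.525 [ 0.19  -0.159 -0.162  1.568  0.     1.463] [0.4636 0.2213 0.2049] [ 3.1415e+00 -1.0000e-04  1.8688e+00] 0.6471815789347455
top 58 [0.46474662 0.22026775 0.11086323]
scene 119 [0.46048771 0.22449327 0.10798918]
```

```bash
python3 -m crank '[[0.055,[-0.001,0,0.05],0],[0.055,[-0.001,0,0.09],0],[0.055,[-0.001,0,0.11],0],[0.055,[-0.001,0,0.122],0],[0.055,[-0.001,0,0.122],0],[0.0,[-0.001,0,0.122],0],[0.0,[-0.001,0,0.122],0],[0.0,[-0.001,0,0.122],0],[0.0,[-0.001,0,0.122],0],[0.0,[-0.001,0,0.122],0],[0.0,[-0.001,0,0.122],0]]'
```

```text
t: 5.0
tcp_pos: [0.4655, 0.2204, 0.0853]
ee_rot: [3.138, 0.0, 1.868]
wrist_force: [-1.4, -0.4, 11.7]
finger_gap: -0.0
```

The fingers closed on nothing, so I'll look before moving anything.

Run:
```python
from h import *
o=np.zeros((560,800,3),np.uint8)
p=cams.capture('scene'); a=p['frame'][:,:,::-1]; o[:,:400]=cv2.resize(a[190:330,190:290],(400,560),interpolation=2)
p=cams.capture('top'); a=p['frame'][:,:,::-1]; o[:400,400:]=cv2.resize(a[180:270,110:200],(400,400),interpolation=2)
cv2.imwrite('pics/v2.png',o); print(arm.get_state())
```

```text
{'t': 5.1, 'joint_positions': array([ 1.87876901e-01, -1.49869287e-01, -3.70182971e-01,  1.34677591e+00,
       -3.71483859e-05,  1.46107490e+00]), 'joint_vel': array([ 0.00029983, -0.00151822, -0.00068761, -0.00034796, -0.00024851,
        0.00070416]), 'tau': array([-1.07629846e-01, -3.71695840e+01,  4.48360991e+01, -8.93024560e-01,
        6.88250503e-02,  1.52346427e-03]), 'tcp_pos': array([0.46554317, 0.22041761, 0.08532324]), 'ee_rot': array([3.13791228e+00, 4.42815976e-04, 1.86839377e+00]), 'wrist_force': array([-2.55174332, -0.67699452, 12.05611395]), 'moment': array([-0.14522843,  0.38857122,  0.02389928]), 'finger_gap': 0.0005972373001250637}
```

View pics/v2.png

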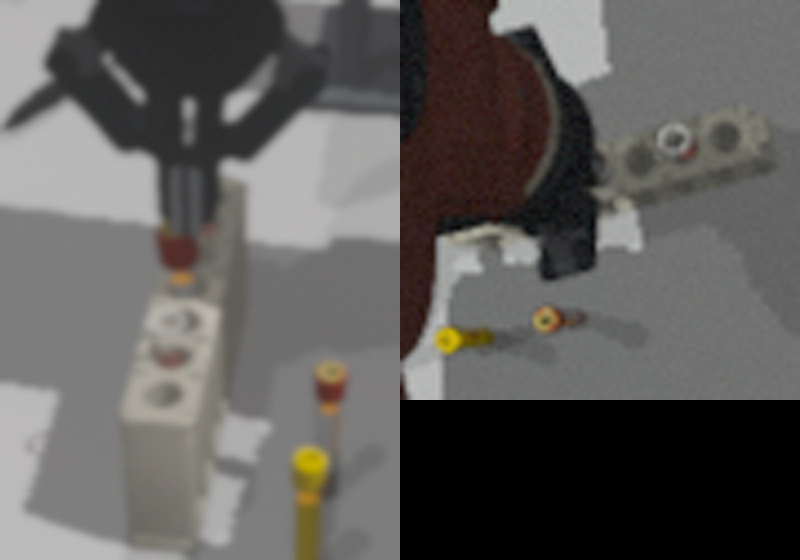

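The scene crop shows the shut fingertips ending at about (236,249), overlapping the top of the red cap. I need their actual height.

Run:
```python
from h import *
p=cams.capture('scene')
for v in range(228,268,3):
    row=[]
    for u in (232,236,240):
        m=np.zeros((384,512),bool); m[v,u]=1; c=cloud(p,m)
        row.append((c[0].round(3).tolist() if len(c) else None, p['frame'][v,u].tolist()))
    print(v,row)
print(proj(p,[[.4655,.2204,.0853],[.4655,.2204,.111],[.464,.2205,.111],[.464,.2205,.092]]).round(1))
```

```text
228 [([0.466, 0.235, 0.161], [47, 47, 48]), ([0.465, 0.222, 0.154], [47, 47, 47]), ([0.453, 0.229, 0.161], [47, 48, 49])]
231 [([0.468, 0.231, 0.152], [54, 56, 56]), ([0.463, 0.226, 0.15], [56, 57, 59]), ([0.453, 0.23, 0.156], [50, 51, 52])]
234 [([0.47, 0.229, 0.144], [70, 71, 73]), ([0.462, 0.229, 0.146], [66, 66, 68]), ([0.455, 0.226, 0.146], [65, 66, 67])]
237 [([0.47, 0.229, 0.137], [70, 71, 73]), ([0.463, 0.227, 0.138], [67, 67, 69]), ([0.454, 0.228, 0.141], [65, 66, 67])]
240 [([0.471, 0.227, 0.129], [71, 72, 74]), ([0.462, 0.229, 0.133], [63, 63, 65]), ([0.455, 0.226, 0.133], [66, 66, 68])]
243 [([0.471, 0.227, 0.123], [68, 69, 70]), ([0.461, 0.231, 0.128], [66, 66, 68]), ([0.455, 0.228, 0.128], [66, 66, 68])]
246 [([0.474, 0.221, 0.111], [89, 84, 73]), ([0.462, 0.23, 0.12], [66, 66, 67]), ([0.454, 0.229, 0.122], [86, 77, 77])]
249 [([0.469, 0.232, 0.113], [93, 66, 54]), ([0.462, 0.228, 0.113], [79, 52, 49]), ([0.475, 0.185, 0.079], [105, 96, 90])]
252 [([0.468, 0.234, 0.108], [83, 45, 41]), ([0.462, 0.229, 0.106], [82, 46, 43]), ([0.474, 0.189, 0.075], [94, 83, 78])]
255 [([0.468, 0.233, 0.1], [84, 49, 45]), ([0.462, 0.23, 0.101], [82, 47, 44]), ([0.474, 0.188, 0.067], [99, 93, 87])]
258 [([0.478, 0.215, 0.078], [129, 115, 101]), ([0.469, 0.217, 0.082], [139, 106, 71]), ([0.463, 0.21, 0.079], [112, 109, 102])]
261 [([0.471, 0.228, 0.082], [125, 116, 106]), ([0.463, 0.229, 0.085], [131, 115, 99]), ([0.462, 0.213, 0.075], [101, 98, 93])]
264 [([0.469, 0.233, 0.08], [146, 142, 133]), ([0.462, 0.229, 0.079], [135, 132, 125]), ([0.455, 0.228, 0.08], [128, 124, 116])]
267 [([0.454, 0.261, 0.098], [176, 173, 167]), ([0.459, 0.236, 0.078], [151, 147, 139]), ([0.452, 0.233, 0.078], [181, 176, 165])]
[[236.5 258.1]
 [236.4 246.9]
 [237.1 247.1]
 [237.2 255.4]]
```

Depth puts the shut fingertips at about 0.112, resting on the cap top, while the reported TCP is 0.085. So the real fingertips end about 26 mm behind the reported TCP. I'll back off, reopen, go lower and check by camera before closing.

```bash
python3 -m crank '[[0.0,[0,0,-0.03],0],[0.055,[0,0,-0.04],0],[0.055,[0,0,-0.04],0],[0.055,[0,0,-0.04],0],[0.055,[0,0,-0.04],0],[0.055,[0,0,0],0],[0.055,[0,0,0.018],0],[0.055,[0,0,0.026],0],[0.055,[0,0,0.026],0]]'
python3 - <<'E'
from h import *
o=np.zeros((560,800,3),np.uint8)
p=cams.capture('scene'); a=p['frame'][:,:,::-1]; o[:,:400]=cv2.resize(a[190:330,190:290],(400,560),interpolation=2)
p2=cams.capture('top'); a=p2['frame'][:,:,::-1]; o[:400,400:]=cv2.resize(a[180:270,110:200],(400,400),interpolation=2)
cv2.imwrite('pics/v3.png',o)
E
```

```text
t: 6.28
tcp_pos: [0.4655, 0.2204, 0.0594]
ee_rot: [3.138, 0.0, 1.868]
wrist_force: [0.8, -0.2, 0.7]
finger_gap: 0.647
```

View pics/v3.png

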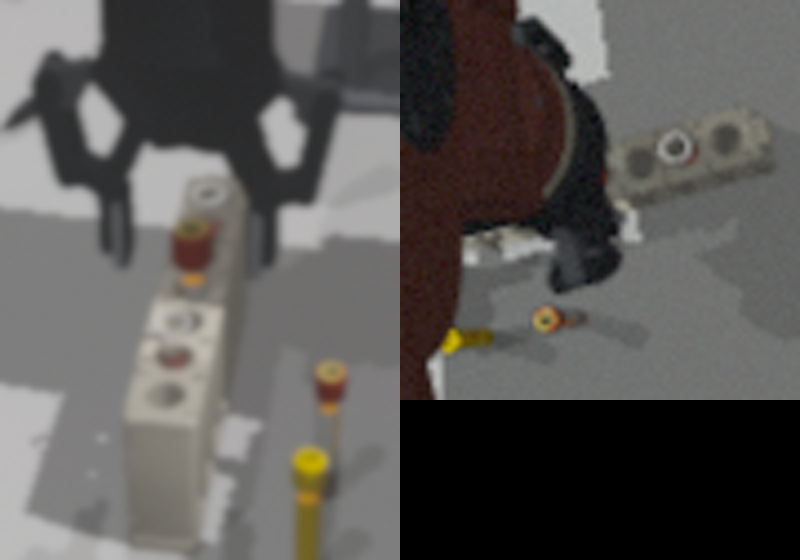

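The fingers now straddle the red cap at crop (193,245), with tips near the cap's lower edge. The tube still stands. I'll close here.

```bash
python3 -m crank '[[0.0,[0,0,0.0],0],[0.0,[0,0,0],0],[0.0,[0,0,0],0],[0.0,[0,0,0],0],[0.0,[0,0,0],0]]'
```

```text
t: 7.0
tcp_pos: [0.4667, 0.2206, 0.0612]
ee_rot: [3.136, 0.001, 1.868]
wrist_force: [-0.5, -0.5, 5.5]
finger_gap: 0.193
```

```bash
python3 -m crank '[[0.0,[0,0,-0.01],0],[0.0,[0,0,-0.03],0],[0.0,[0,0,-0.05],0],[0.0,[0,0,-0.08],0],[0.0,[0,0,-0.11],0],[0.0,[0,0,-0.13],0],[0.0,[0,0,-0.13],0]]'
python3 - <<'E'
from h import *
o=np.zeros((560,800,3),np.uint8)
p=cams.capture('scene'); a=p['frame'][:,:,::-1]; o[:,:400]=cv2.resize(a[160:300,190:290],(400,560),interpolation=2)
p2=cams.capture('top'); a=p2['frame'][:,:,::-1]; o[:400,400:]=cv2.resize(a[180:270,110:200],(400,400),interpolation=2)
cv2.imwrite('pics/v4.png',o)
E
```

```text
t: 7.88
tcp_pos: [0.4671, 0.2207, 0.1939]
ee_rot: [3.132, 0.001, 1.868]
wrist_force: [0.4, -0.1, -0.2]
finger_gap: 0.198
```

View pics/v4.png

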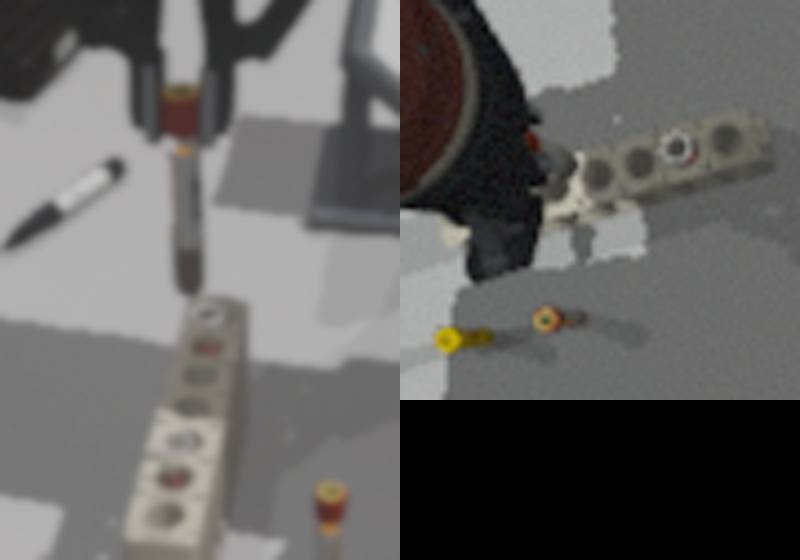

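The tube is drawn out vertically, gripped by its cap at crop (180,110), with the open tubes still in the carrier. The moves keep the tool pointing down, so I'll pivot the tube inside the grip by pressing its bottom on the bare worktop. First I move to a clear spot with the tool x axis along the slope.

```bash
python3 -m crank '[[0.0,[-0.174,-0.102,0],-1.553],[0.0,[-0.174,-0.102,0],-1.553],[0.0,[-0.174,-0.102,0],-1.553],[0.0,[-0.174,-0.102,0],-1.553],[0.0,[-0.174,-0.102,0],-1.553],[0.0,[-0.174,-0.102,0],-1.553],[0.0,[-0.174,-0.102,0],-1.553],[0.0,[-0.174,-0.102,0],-1.553],[0.0,[-0.174,-0.102,0.05],-1.553],[0.0,[-0.174,-0.102,0.09],-1.553],[0.0,[-0.174,-0.102,0.12],-1.553],[0.0,[-0.174,-0.102,0.13],-1.553],[0.0,[-0.174,-0.102,0.13],-1.553]]'; python3 -c "
from h import *
s=arm.get_state();print(s['joint_positions'].round(2))
p=cams.capture('scene');C=cloud(p,np.ones((384,512),bool))
q=C[(abs(C[:,0]-.42)<.03)&(abs(C[:,1]-.025)<.03)&(C[:,2]<.12)&(C[:,2]>.006)];print(len(q))
for lo in np.arange(.006,.12,.012):
  k=q[(q[:,2]>=lo)&(q[:,2]<lo+.012)]; print(round(lo,3),len(k),k.mean(0).round(3) if len(k) else '')
"
```

```text
t: 9.6
tcp_pos: [0.4198, 0.0245, 0.0604]
ee_rot: [-3.142, 0.005, -2.862]
wrist_force: [-0.2, -0.1, 0.9]
finger_gap: 0.193
[-0.26 -0.46 -0.67  1.36  0.   -0.54]
278
0.006 8 [0.415 0.025 0.015]
0.018 28 [0.415 0.026 0.024]
0.03 26 [0.416 0.025 0.036]
0.042 35 [0.416 0.025 0.048]
0.054 29 [0.417 0.025 0.06 ]
0.066 27 [0.416 0.026 0.072]
0.078 16 [0.415 0.032 0.084]
0.09 38 [0.413 0.04  0.097]
0.102 49 [0.413 0.042 0.109]
0.114 22 [0.412 0.041 0.117]
```

```bash
cat > tube.py <<'E'
from h import *
def fit(p=None):
    p=p or cams.capture('scene'); s=arm.get_state()
    yaw=s['ee_rot'][2]; up=-np.array([np.cos(yaw),np.sin(yaw),0]); lat=np.array([-up[1],up[0],0])
    C=cloud(p,np.ones((384,512),bool)); d=C-s['tcp_pos']*[1,1,0]
    a,b,h=d@up,d@lat,C[:,2]; tip=s['tcp_pos'][2]+.024
    k=(abs(b)<.014)&(a>-.12)&(a<.03)&(h>max(.006,tip-.1))&(h<tip-.004)
    a,b,h=a[k],b[k],h[k]
    for _ in range(5):
        P=np.c_[a,h]; mu=P.mean(0); w=np.linalg.svd(P-mu)[2]; n=w[1]; r=(P-mu)@n; g=abs(r)<max(.008,2*r.std()); a,b,h=a[g],b[g],h[g]
    v=w[0]*np.sign(w[0][1])
    print('n',len(a),'tilt from vertical deg',np.degrees(np.arctan2(v[0],v[1])).round(1),'mean a,b,h',a.mean().round(4),b.mean().round(4),h.mean().round(4),'low end a,h',a[h.argmin()].round(3),h.min().round(3),'t',s['t'])
    return p
if __name__=='__main__': fit()
E
python3 -m crank '[[0.0,[0,0,0.008],0],[0.0,[0,0,0.012],0],[0.0,[-0.006,0,0.012],0],[0.0,[-0.012,0,0.013],0],[0.0,[-0.018,0,0.014],0],[0.0,[-0.024,0,0.016],0],[0.0,[-0.029,0,0.017],0]]'; python3 tube.py
```

```text
t: 10.52
tcp_pos: [0.452, 0.0317, 0.0485]
ee_rot: [-3.137, 0.013, -2.862]
wrist_force: [-0.0, 2.8, 21.0]
finger_gap: 0.198
n 151 tilt from vertical deg 9.4 mean a,b,h -0.015 0.0033 0.0383 low end a,h -0.019 0.006 t 10.575
```

```bash
python3 -m crank '[[0.0,[0,0,0.008],0],[0.0,[-0.004,0,0.010],0],[0.0,[-0.009,0,0.011],0],[0.0,[-0.014,0,0.013],0],[0.0,[-0.019,0,0.015],0],[0.0,[-0.024,0,0.017],0],[0.0,[-0.028,0,0.019],0]]'; python3 tube.py
```

```text
t: 11.45
tcp_pos: [0.4891, 0.0377, 0.0383]
ee_rot: [-3.128, 0.031, -2.861]
wrist_force: [9.8, -3.5, 41.9]
finger_gap: 0.197
n 127 tilt from vertical deg 17.5 mean a,b,h -0.0252 0.003 0.033 low end a,h -0.028 0.006 t 11.5
```

Run:
```python
from h import *
p=cams.capture('scene'); a=p['frame'][:,:,::-1]; s=arm.get_state()
u=proj(p,s['tcp_pos'])[0].astype(int); print(u,s['wrist_force'])
x0,y0=u[0]-45,u[1]-60
cv2.imwrite('pics/v5.png',cv2.resize(a[y0:y0+100,x0:x0+100],(600,600),interpolation=2)); print(x0,y0)
```

```text
[262 226] [ 8.19784128 -3.47594272 39.40727721]
217 166
```

View pics/v5.png

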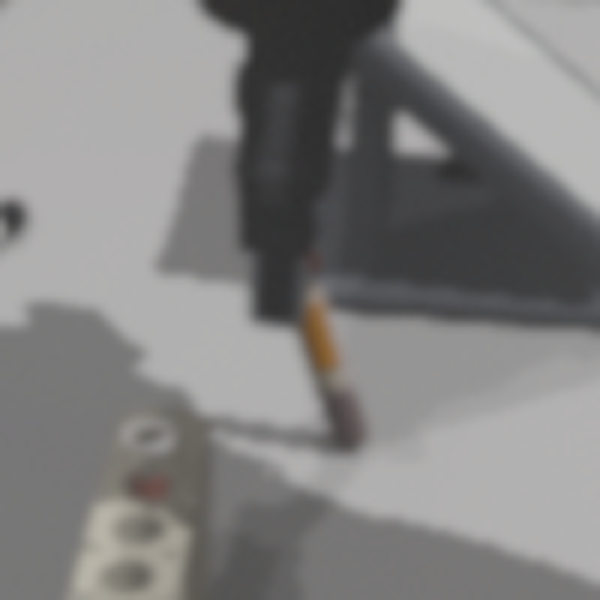

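It's pivoting: the bottom is at crop (345,445) and the cap corner at (312,262). The tilt is 17°, but pressing straight down makes the tube creep up through the grip. Dragging uphill is more effective, so I'll lift, move back and drag again.

```bash
python3 -m crank '[[0.0,[0,0,-0.02],0],[0.0,[0.05,-0.015,-0.02],0],[0.0,[0.1,-0.03,-0.02],0],[0.0,[0.1,-0.03,-0.01],0],[0.0,[0.1,-0.03,0.004],0],[0.0,[0.09,-0.03,0.005],0],[0.0,[0.08,-0.03,0.006],0],[0.0,[0.07,-0.03,0.007],0],[0.0,[0.06,-0.03,0.008],0],[0.0,[0.05,-0.03,0.009],0],[0.0,[0.04,-0.03,0.011],0],[0.0,[0.03,-0.03,0.013],0],[0.0,[0.02,-0.03,0.015],0]]'; python3 tube.py
```

```text
t: 13.18
tcp_pos: [0.4797, 0.0034, 0.0227]
ee_rot: [-3.127, 0.03, -2.861]
wrist_force: [-2.7, -0.5, 6.2]
finger_gap: 0.197
n 101 tilt from vertical deg 40.6 mean a,b,h -0.0458 0.0047 0.0263 low end a,h -0.057 0.008 t 13.225
```

That worked: the tilt is 40.6°. A short further drag should bring it to about 50°.

```bash
python3 -m crank '[[0.0,[-0.006,0,0.004],0],[0.0,[-0.013,0,0.007],0],[0.0,[-0.02,0,0.010],0],[0.0,[-0.026,0,0.012],0],[0.0,[-0.03,0,0.013],0]]'; python3 tube.py
```

```text
t: 13.85
tcp_pos: [0.5106, 0.0122, 0.0103]
ee_rot: [-3.127, 0.031, -2.86]
wrist_force: [-2.7, -0.7, 4.2]
finger_gap: 0.197
n 79 tilt from vertical deg 54.9 mean a,b,h -0.0562 0.0051 0.0207 low end a,h -0.067 0.006 t 13.9
```

```bash
python3 -m crank '[[0.0,[0,0,-0.04],0],[0.0,[0,0,-0.1],0],[0.0,[0,0,-0.16],0],[0.0,[0,0,-0.19],0],[0.0,[0,0,-0.19],0],[0.0,[0,0,-0.19],0]]'
python3 - <<'E'
from tube import *
p=fit(); a=p['frame'][:,:,::-1]; s=arm.get_state()
u=proj(p,s['tcp_pos'])[0].astype(int); x0,y0=u[0]-50,u[1]-60; print(u,x0,y0)
cv2.imwrite('pics/v6.png',cv2.resize(a[y0:y0+100,x0:x0+100],(600,600),interpolation=2))
E
```

```text
t: 14.65
tcp_pos: [0.5043, 0.0134, 0.199]
ee_rot: [-3.128, 0.031, -2.86]
wrist_force: [-1.0, 0.7, 0.4]
finger_gap: 0.194
n 116 tilt from vertical deg 50.2 mean a,b,h -0.0496 0.0045 0.206 low end a,h -0.061 0.19 t 14.7
[261 157] 211 97
```

View pics/v6.png

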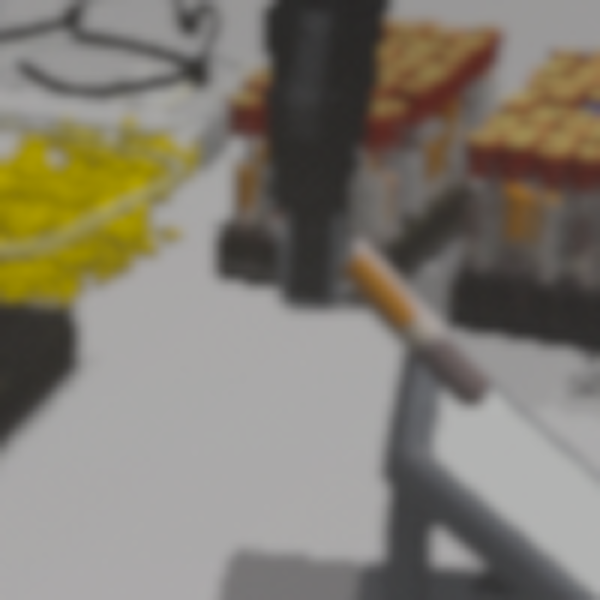

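The tube is held at 50° from vertical, i.e. the 40° slope, with its lower end at crop (478,390). I'll locate the tube's middle and work out the shift to the panel.

Run:
```python
from h import *
s=arm.get_state(); p=cams.capture('scene'); yaw=s['ee_rot'][2]; t=s['tcp_pos']
up=-np.array([np.cos(yaw),np.sin(yaw),0]); lat=np.array([-up[1],up[0],0]); ax=up*np.cos(np.radians(40))+np.array([0,0,np.sin(np.radians(40))])
g=np.array([t[0],t[1],t[2]+.045-.001])
for k in (.07,.075,.08,.085,.09,.095): print(k,proj(p,g-k*ax).round(1))
# cloud low end along ax
C=cloud(p,np.ones((384,512),bool))-g; al=C@ax; pr=np.linalg.norm(C-al[:,None]*ax,axis=1)
k=(pr<.012)&(al<-.02)&(al>-.11); print(len(al[k]),np.sort(al[k])[:6].round(3)); q=C[k]-al[k][:,None]*ax; print('off axis lat,norm',(q@lat).mean(),(q@np.cross(ax,lat)).mean())
p2=cams.capture('top'); C=cloud(p2,np.ones((384,512),bool))-g; al=C@ax; pr=np.linalg.norm(C-al[:,None]*ax,axis=1); k=(pr<.012)&(al<-.02)&(al>-.11); print('top',len(al[k]),np.sort(al[k])[:6].round(3)); q=C[k]-al[k][:,None]*ax; print((q@lat).mean() if k.any() else '')
pc=np.array([.459,-.140,.085]); u16=np.radians(16); U=np.array([np.cos(u16)*np.cos(np.radians(40)),np.sin(u16)*np.cos(np.radians(40)),np.sin(np.radians(40))]); Y=np.array([-np.sin(u16),np.cos(u16),0]); N=np.cross(U,Y)
R0=Rm(s['ee_rot'])
for b in (.08,.085,.09):
    mid=g-(b-.0515)*ax; d=pc+.052*N-mid; print(b,'mid',mid.round(4),'N',N.round(3),'world d',d.round(4),'tool shift',(R0.T@d).round(4))
```

```text
0.07 [[286.7 159.6]]
0.075 [[288.4 161.1]]
0.08 [[290.1 162.5]]
0.085 [[291.8 164. ]]
0.09 [[293.5 165.5]]
0.095 [[295.2 166.9]]
175 [-0.084 -0.083 -0.081 -0.081 -0.081 -0.08 ]
off axis lat,norm 0.00441730666924639 0.004606014425011361
top 0 []

0.08 mid [0.483  0.0074 0.2243] N [-0.618 -0.177  0.766] world d [-0.0562 -0.1566 -0.0995] tool shift [ 0.1004 -0.1336  0.0982]
0.085 mid [0.4793 0.0063 0.2211] N [-0.618 -0.177  0.766] world d [-0.0525 -0.1555 -0.0963] tool shift [ 0.0965 -0.1336  0.0951]
0.09 mid [0.4757 0.0052 0.2179] N [-0.618 -0.177  0.766] world d [-0.0488 -0.1545 -0.0931] tool shift [ 0.0925 -0.1336  0.092 ]
```

```bash
python3 -m crank '[[0.0,[0.03,-0.04,0],0],[0.0,[0.06,-0.08,0],0],[0.0,[0.09,-0.12,0],0],[0.0,[0.099,-0.134,0],0],[0.0,[0.099,-0.134,0.02],0],[0.0,[0.099,-0.134,0.04],0],[0.0,[0.099,-0.134,0.06],0],[0.0,[0.099,-0.134,0.075],0],[0.0,[0.099,-0.134,0.075],0],[0.0,[0.099,-0.134,0.075],0]]'
cat > chk.py <<'E'
from h import *
import sys
s=arm.get_state(); p=cams.capture('scene'); yaw=s['ee_rot'][2]; t=s['tcp_pos']
up=-np.array([np.cos(yaw),np.sin(yaw),0]); lat=np.array([-up[1],up[0],0])
g=t+[0,0,.044]; D=cloud(p,np.ones((384,512),bool))-g
ax=up*np.cos(np.radians(40))+np.array([0,0,np.sin(np.radians(40))])
al=D@ax; pr=np.linalg.norm(D-al[:,None]*ax,axis=1); k=(pr<.014)&(al<-.025)&(al>-.11)
c=D[k]; mu=c.mean(0); v=np.linalg.svd(c-mu)[2][0]; v*=np.sign(v[2])
u16=np.radians(16); c4,s4=np.cos(np.radians(40)),np.sin(np.radians(40))
U=np.array([np.cos(u16)*c4,np.sin(u16)*c4,s4]); Y=np.array([-np.sin(u16),np.cos(u16),0]); N=np.cross(U,Y); pc=np.array([.459,-.140,.085])
low=np.sort(al[k])[2]; mid=g+(low+.0515)*v
print('t',s['t'],'n',k.sum(),'low',low,'axis vs slope deg',np.degrees(np.arccos(v@U)),'elev',np.degrees(np.arcsin(v[2])),'mid',mid.round(4),'panel xyz',[round(float((mid-pc)@e),4) for e in(U,Y,N)],'surface off',[round(float((mu-(mu@v)*v)@e),4) for e in (Y,N)])
a=p['frame'][:,:,::-1]
if len(sys.argv)>1: cv2.imwrite(sys.argv[1],cv2.resize(a[110:240,220:350],(600,600),interpolation=2))
E
python3 chk.py pics/v7.png
```

```text
t: 16.05
tcp_pos: [0.4487, -0.1432, 0.1231]
ee_rot: [-3.128, 0.031, -2.86]
wrist_force: [-0.1, 0.2, -0.4]
finger_gap: 0.195
t 16.05 n 127 low -0.08119755433737016 axis vs slope deg 4.731275959494228 elev 44.5526808325865 mid [ 0.4282 -0.1484  0.1463] panel xyz [0.0149, 0.0004, 0.0675] surface off [0.0033, 0.0095]
```

View pics/v7.png

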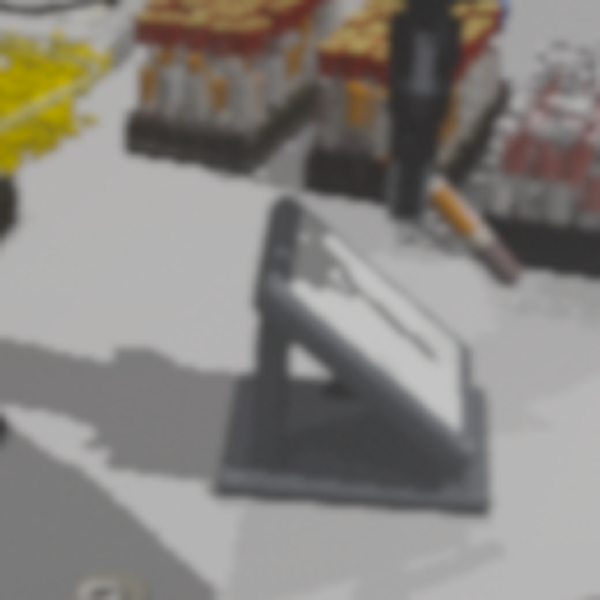

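The tube lies over the panel, parallel to within about 5°, at crop (475,235). Going straight down 22 mm brings it to about x 0 and 5 cm off.

```bash
python3 -m crank '[[0.0,[0,0,0.008],0],[0.0,[0,0,0.016],0],[0.0,[0,0,0.022],0],[0.0,[0,0,0.022],0],[0.0,[0,0,0.022],0],[0.0,[0,0,0.022],0]]'; python3 chk.py
python3 - <<'E'
from h import *
p=cams.capture('top'); q=cams.capture('scene')
o=np.zeros((600,800,3),np.uint8)
o[:400,:400]=cv2.resize(p['frame'][180:270,260:350,::-1],(400,400),interpolation=2); o[:400,400:]=cv2.resize(q['frame'][120:220,240:340,::-1],(400,400),interpolation=2)
o[400:,:400]=cv2.resize(q['frame'][230:330,190:390,::-1],(400,200)); cv2.imwrite('pics/v8.png',o)
C=cloud(q,np.ones((384,512),bool)); s=C[(abs(C[:,0]-.46)<.06)&(abs(C[:,1]-.22)<.13)&(C[:,2]>.070)&(C[:,2]<.083)]
print(cv2.minAreaRect(s[:,:2].astype(np.float32)))
E
```

```text
t: 16.85
tcp_pos: [0.4497, -0.1435, 0.1016]
ee_rot: [-3.127, 0.031, -2.86]
wrist_force: [0.2, 0.2, -0.4]
finger_gap: 0.199
t 16.85 n 125 low -0.0809271608439721 axis vs slope deg 5.9696392945621986 elev 45.63337136130151 mid [ 0.4297 -0.1483  0.1246] panel xyz [0.0021, 0.0001, 0.0499] surface off [0.0027, 0.0104]
((0.46294882893562317, 0.21821057796478271), (0.03209466114640236, 0.19014401733875275), 16.83497428894043)
```

View pics/v8.png

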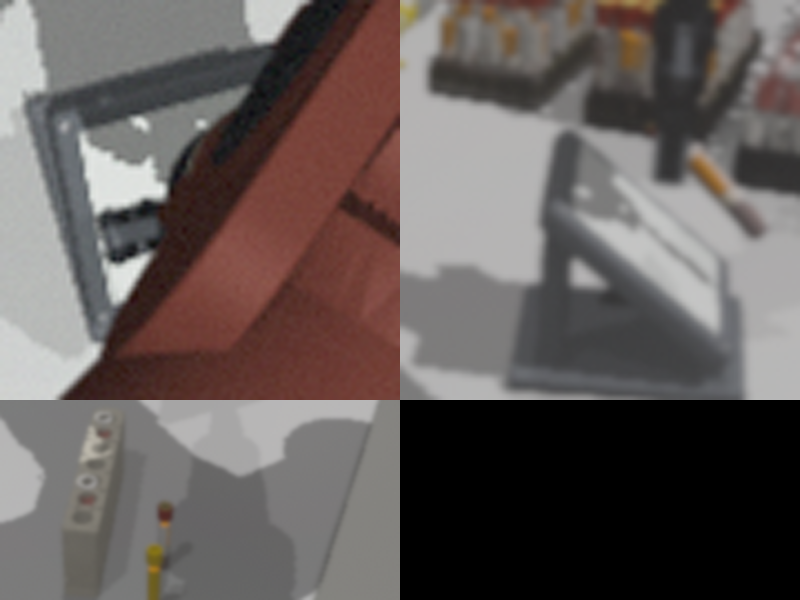

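```bash
python3 chk.py; python3 -c "
from h import *
ticket.sign_off(); s=arm.get_state(); print(s['t'],s['finger_gap'],s['wrist_force'])"
```

```text
t 17.0 n 123 low -0.08056498756698188 axis vs slope deg 5.725880272130124 elev 44.9277225974925 mid [ 0.4295 -0.1478  0.1251] panel xyz [0.0024, 0.0006, 0.0503] surface off [0.0017, 0.0097]
the job is handed in; nothing more can be done
the job is handed in; nothing more can be done
```

I handed the job in at 17.0 s of the 32 s, with the red-capped tube still gripped and held over the inspection light. The sign-off gives no verdict.

**How it went:** I drew the tube up out of the carrier by its cap. The moves keep the tool pointing down, so I tilted the tube inside the grip by dragging its bottom over bare worktop. I then carried it over the panel.

**Last checks by camera depth:**

| Check | Measured | Allowed |
|---|---|---|
| Centre along the slope | +2 mm | ±35 mm |
| Centre across the slope | +1 mm | ±30 mm |
| Distance off the panel | about 50 mm | 25–80 mm |
| Axis angle to the slope | about 6° | 15° |

- **Tube:** the cap is uphill, the tube was steady over the last two readings, and the wrist force was near zero.
- **Carrier:** it was within about 1 mm of its start, and both open tubes were standing in it.
- **Pen and light:** the pen was not re-measured at the end, but nothing was commanded near it. The wrist force showed no contact while the tube was at the light.

**What failed or disagreed:**
- **First grasp:** it closed above the cap and pressed on it with about 12 N. The real fingertips end about 26 mm behind the reported TCP, so I corrected for that.
- **Tube slip:** the tube crept about 1 cm up through the grip while being tilted.
- **Tube angle:** one fit gave the tube's elevation as 40° and the later ones about 45°. Both are within the limit.
- **Distance off the panel:** the fit left a few millimetres of doubt here, so the true value may be nearer 54 mm.

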